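# Press the worn bearing out of a gym cable pulley

## Task

The worn bearing has to come out of the black cable pulley. With the push stick, keeping the gripper off the pulley, slide the pulley along the press's guide channel right up against the red end stop, under the ram, and lay the stick back down flat on the bench, clear of the press. Then wind the crank clockwise (seen from above) until the resistance suddenly drops away and the bearing falls into the yellow tray, and stop there, before the ram's collar comes down on the pulley; leave the other gear where it is.

Things in the scene. Friction and masses are not known exactly. Their poses are not given: they have to be found in the camera images.
- press: bench press for bearings, bolted down: grey base 290 x 170 x 12 mm (x -210 to +80), a channel along its x axis, blue head on four posts, crank on top. Origin on the vertical ram axis at bench level; z up; +x runs along the channel from the open infeed to the red end stop, roughly to the robot's left (+y), up to 15 degrees either way. It stands anywhere in a 60 x 120 mm area
- infeed (a point): open end of the channel: 210 mm before the ram axis, midway between the two steel rails (tops at z = 52 mm; the gap between them is 52 mm wide). The silver guide walls beside the rails are 99 mm apart, tops at z = 66 mm. Rails and walls run on to the red end stop
- end_stop (a point): middle of the red end stop's face, 48 mm past the ram axis, 64 mm above the bench; the stop spans the channel and is 22 mm high (50 to 72 mm above the bench)
- tray (a point): middle of the floor of the yellow catch tray, on the ram axis, 14 mm above the bench, between the rails; the tray is 96 mm (along the channel) x 52 mm, rim 24 mm above the bench
- head_top (a point): middle of the top of the blue head, on the ram axis, 160 mm above the bench; the head is 134 mm along the channel, 166 mm across, 26 mm thick; its four posts are 16 mm thick, 52 mm before and behind the ram axis and 70 mm to either side
- press_axis (a point): the point on the ram axis at the height of the rail tops (z = 52 mm): where the middle of the pulley's underside is when the pulley is home against the end stop
- crank (a joint): crank angle, rad, growing clockwise seen from above; no end stops. One turn clockwise lowers the ram 14 mm. It runs light (under 1 N at the knob) while the ram is free, is clearly stiffer (up to about 13 N at the knob, a little uneven) while the bearing is being pushed through the pulley, and goes light at once when the bearing drops out. It stays where it is left
- ram (a joint): how far the ram is down from its top, m; starts between 0 and 0.012. At 0 the tip of its nose (28 mm diameter, 34 mm long below the collar) is 92 mm above the bench, 16 mm above a pulley on the rails. The nose meets the bearing at about 0.019 to 0.023 and the bearing drops out at about 0.034 to 0.039; the collar (54 mm diameter) would meet the pulley's top at 0.050
- crank_knob (a point): red crank knob: an upright cylinder, 22 mm diameter, 190 to 233 mm above the bench, spinning freely on its pin 60 mm from the ram axis; this point is on its axis, 213 mm above the bench, and stays at that height. The crank arm is below it (178 to 188 mm); the threaded spindle, 16 mm thick, stands on the ram axis up to at most 225 mm
- pulley: black nylon cable pulley lying flat in the channel, 96 mm diameter, 24 mm thick, about 0.2 to 0.45 kg; origin: middle of its underside. Its bore is 40 mm. Starts 85 to 125 mm short of the ram axis, free to slide on the rails with 1.5 mm play to each guide wall
- bearing: worn ball bearing with orange seals, 40 mm diameter, 14 mm thick, held tight in the pulley's bore with its top face about 3 to 7 mm below the pulley's top; origin: middle of its underside. In the tray its origin is 14 mm above the bench
- push_stick: plywood push stick lying on the bench: bar 195 mm long (x -75 to +120), 22 mm wide, 14 mm high, with an upright handle fin 80 mm long (x -40 to +40), 14 mm thick, up to 60 mm above the stick's underside; about 0.11 kg. Origin on the underside below the fin's middle; +x to the pushing tip, z up. Its tip starts roughly towards the robot's left (+y), up to 29 degrees either way
- stick_tip (a point): middle of the stick's flat pushing end, 120 mm ahead of the handle's middle and 7 mm above the stick's underside
- stick_handle (a point): grip point in the middle of the handle fin, 42 mm above the stick's underside
- dumbbell: 1 kg black rubber hex dumbbell, 166 mm long, heads 50 mm across flats (58 mm across corners), lying beside the stick; origin: underside of its middle, long axis along its y. Leave it alone
- bottle: blue drinking bottle, 68 mm diameter, 190 mm tall, standing past the stop end of the press; origin: middle of its underside. Leave it alone
- plate: green 0.5 kg weight plate, 104 mm diameter, 16 mm thick, lying beside the press; origin: middle of its underside. Leave it alone
- collar: steel star collar of a dumbbell bar, 62 mm diameter, 20 mm high, lying beside the press; origin: middle of its underside. Leave it alone
Things that resemble listed ones, but are neither listed nor needed, are in the scene too. There is more than one size of the push_stick; the job needs the middle-sized.

How it is judged:
On the way, in this order (a step that is already met when the one before it is completed fails the run):
1. the pulley is home: against the end stop, within 5 mm of the ram axis (horizontal distance between pulley and press_axis below 0.005 m and height (world z) of pulley below 0.056 m), for 0.2 s.
2. the push stick lies flat on the bench, let go, clear of the press, with the bearing still in the pulley (height (world z) of push_stick below 0.012 m and angle between push_stick's own z axis and vertical below 0.1 rad and horizontal distance between push_stick and press_axis above 0.15 m and contact force between the fingers and push_stick below 0.2 N and height (world z) of bearing above 0.045 m), for 0.2 s.
3. the bearing has dropped into the tray (height (world z) of bearing below 0.035 m and horizontal distance between bearing and press_axis below 0.05 m), for 0.2 s.
At the end, for the whole second after the job is handed in: Bearing still in the yellow tray (within 50 mm of the ram axis, under 35 mm high); pulley flat on the rails within 6 mm of the ram axis; crank at rest, ram under 0.0495; stick flat on the bench (under 12 mm, 0.1 rad), its handle over 150 mm from the ram axis (all of step 3 and linear speed of each of bearing, push_stick below 0.02 m/s and horizontal distance between pulley and press_axis below 0.006 m and height (world z) of pulley below 0.056 m and value of joint ram below 0.0495 m and velocity of joint crank between -0.1 and 0.1 rad/s and height (world z) of push_stick below 0.012 m and angle between push_stick's own z axis and vertical below 0.1 rad and horizontal distance between push_stick and press_axis above 0.15 m); the robot touches nothing.
It fails at once if the gripper touches the pulley (contact force between the fingers and pulley above 0.5 N).
It fails at once if the ram's collar comes down on the pulley (ram beyond 0.0495) (value of joint ram above 0.0495 m).
It fails at once if the dumbbell or the bottle is moved by more than 25 mm, or the bottle tipped (distance of any of dumbbell, bottle from where it was at the start of the episode above 0.025 m or angle between bottle's own z axis and vertical above 0.3 rad).
It fails at once if the plate or the collar is moved by more than 25 mm (distance of any of plate, collar from where it was at the start of the episode above 0.025 m).
It also fails if it takes over 64 s, if anything falls off the work surface, if the arm or the gripper's body presses on something with over 40 N, if the wrist force passes 120 N, or if a joint passes its speed limit or range.

## Robot

A 6-joint arm with a two-finger parallel gripper is mounted at the origin on the work surface. World frame = base frame: x ahead of the robot, y to its left, z up, the work surface at z = 0. Lengths are in m, angles in rad, forces in N, time in s.
With the tool pointing down it reaches from about 0.325 to 0.75 m from the base axis. Payload 7.6 kg.
Tool frame: the origin (TCP) lies between the finger pads; the fingertips stand 19 mm ahead of it and the grasp point (between the pads) is the TCP (env.tip_reach is the distance from the TCP to the fingertips, in m); z points along the fingers, y is the line along which they close (so a half turn about z gives the same grasp; the last joint's range is limited). The gripper opens to 85 mm and grips with 20 to 120 N. Pads are 22 mm wide; open, the fingers measure 114 mm over their backs; the gripper's body (76 mm by 85 mm) begins 54 mm behind the grasp point. The pads swing forward as they close: fully open they stand 13 mm farther back than shut.
Start: joints at [-1.275, 0.052, 1.401, -0, 1.689, -0.07], TCP at [0.188, -0.49, 0.25] pointing down, gripper open.
Joint ranges: [-2.9, 2.9], [-0.91, 2.17], [0.12, 2.37], [-1.06, 4.2], [0.26, 2.73], [-2.93, 2.93]. Speed limits (rad/s): [2.57, 2.57, 3.01, 3.14, 3.14, 3.14].

## Interface

Orientations are given as a unit quaternion [x, y, z, w].
In Python, from rig import env gives the robot as it stands.
- The arm moves only by the tool servo_tool, never from a script. Its argument "motion" is a list of rows, each a list of 7 numbers: the finger opening in m, from 0 to 0.0854, then the shift along the tool's x, y, z in m, then the turn, a rotation vector about the tool's x, y, z in degrees. A call has 1 to 10 rows; each row shifts and turns the commanded pose from where the row before left it, along the tool's axes as they then stand; what a row does not reach is not made up. A row lasts 1/10 s, in which the tool goes at most 50 mm and 8.59 degrees, less where a joint would pass 70% of its speed; a pose out of reach is approached as far as the arm can. A call with a gripper value outside its range is refused whole. The fingers move at their own pace and stop on an object; the grip force is fixed at half the most. Time passes only in rows, so rows that do not move let the fingers close. It gives the time, the measured TCP pose, the force, the opening and the grip force at its end, in the units of the state.
- env.state(): the state, without advancing time (a new reading comes with each control period).
- env.grab_frame(name): name is "scene" or "side" or "wrist"; returns a dict with "img" (384x512x3 uint8, blue, green, red), "z_map" (384x512 float32, m along the optical axis (not along the pixel's ray), 0 where there is no reading), "mtx" (3x3 intrinsics, pixels), "rvec" (rotation vector, rad) and "tvec" (3), from world to camera coordinates, as OpenCV has them; the wrist camera has in their place "T_tool_cam" (4x4, takes a point from camera to tool coordinates, whose origin is the TCP and whose axes are the flange's). Camera axes: x right, y down, z forward; pixel columns grow to the right and rows downward; lengths in m; the calibration is good to about 2 mm. A picture is of the moment at which its call begins: read the wrist's pose just before it.
- env.sign_off(): hands the job in; it is judged then, once.
Trained networks look in a picture, given as the dict that the camera call returned (one of the last four; its "shot" number tells which), for a name from the list of things; names that differ only in an ending like _2 or _b are one class to them, and where a whole thing is asked for, a point or a joint stands for the part that bears it (a point fixed in the world has none). Each returns a list of dicts, best first, with "conf" (0 to 1); they miss things now and then, are a little off and sometimes report something else, mostly with a low value. They report only what shows in the picture. A call takes as long as a camera call. They do not tell look-alikes from the thing itself.
- env.boxes_of(picture, query): "box" ([left, top, right, bottom] in pixels, round what is visible of it).
- env.silhouettes(picture, query): "mask" (384x512 bool, what is visible of it) and "box" ([left, top, right, bottom] in pixels, round what is visible of it).
- env.pinpoint(picture, query): "location" ([column, row] in pixels: a listed point, or the origin of a listed thing).
The state is a dict: "t": time; "joint_positions": joint angles; "qd": joint speeds; "joint_efforts": joint torques, N m; "position": TCP position; "tool_rot": TCP orientation; "contact_force": force on the tool from outside, world axes, zero at the start; "torque": the same for the moment, N m; "gripper_width": finger opening in m; "gripper_force": force on a finger pad.
Only numpy, scipy, OpenCV 4.12 (cv2) and the standard library are available. Lean on these libraries where they do the work, as an engineer would, in place of code of your own. Each camera call takes 0.05 s, during which the arm holds its last target. There are 200 camera calls.

## Working session

There is one attempt and no reset: what is moved stays moved. The work goes in short steps, Python scripts to look and compute and a tool call to move; the robot and the scene stay as the last step left them, time stands still between calls to the robot, and variables do not carry over. Pictures are saved under pics/ and viewed, at most 10 in all, crops included, and the job is handed in when it is done.

Besides the shell and the picture viewer there is one more tool, called after ">>>" by a JSON object that holds its "name" and its "arguments", one argument or row to a line. servo_tool: Moves the arm, as the interface text tells. Its arguments: {"type":"object","properties":{"motion":{"type":"array"}},"required":["motion"]}

```bash
mkdir -p pics; ls; cat > h.py <<'E'
import numpy as np, cv2, sys
from rig import env
from scipy.spatial.transform import Rotation as R
def cam(f,st=None):
    if "T_tool_cam" in f:
        T=np.eye(4);T[:3,:3]=R.from_quat(st["tool_rot"]).as_matrix();T[:3,3]=st["position"]
        return T@f["T_tool_cam"]
    T=np.eye(4);T[:3,:3]=cv2.Rodrigues(np.array(f["rvec"],float))[0];T[:3,3]=np.ravel(f["tvec"])
    return np.linalg.inv(T)
def ray(f,px,st=None):
    T=cam(f,st);d=np.linalg.inv(f["mtx"])@np.array([px[0],px[1],1.]);return T[:3,3],T[:3,:3]@d
def at_z(f,px,z,st=None):
    o,d=ray(f,px,st);return o+d*(z-o[2])/d[2]
def cloud(f,st=None):
    T=cam(f,st);v,u=np.mgrid[:384,:512];d=np.stack([u,v,np.ones_like(u)],-1)@np.linalg.inv(f["mtx"]).T
    return (d*f["z_map"][...,None])@T[:3,:3].T+T[:3,3]
def shot(n,name=None):
    st=env.state();f=env.grab_frame(n)
    if name: cv2.imwrite(f"pics/{name}.png",f["img"])
    return f,st
E
python3 - <<'E'
from h import *
Z={"infeed":.052,"end_stop":.064,"head_top":.16,"crank_knob":.213,"pulley":.052,"push_stick":0,"stick_tip":.007,"stick_handle":.042,"dumbbell":0,"bottle":0,"plate":0,"collar":0,"press":0}
ims=[]
for n in("scene","side"):
    f,st=shot(n);ims.append(f["img"])
    for q,z in Z.items():
        print(n,q,[(np.round(d["location"]).tolist(),np.round(at_z(f,d["location"],z),3)[:2].tolist(),round(d["conf"],2)) for d in env.pinpoint(f,q)[:4]])
cv2.imwrite("pics/a.png",ims[0]);cv2.imwrite("pics/b.png",ims[1])
print(env.state())
E
```

```text
pics
scene infeed [([275.0, 209.0], [0.516, -0.108], 0.71)]
scene end_stop [([340.0, 229.0], [0.473, 0.151], 0.78)]
scene head_top [([329.0, 209.0], [0.477, 0.093], 0.76)]
scene crank_knob [([232.0, 184.0], [0.597, -0.244], 0.17)]
scene pulley [([305.0, 219.0], [0.496, 0.016], 0.57), ([274.0, 207.0], [0.512, -0.115], 0.51)]
scene push_stick [([233.0, 185.0], [0.472, -0.339], 0.81), ([209.0, 207.0], [0.62, -0.362], 0.71), ([180.0, 147.0], [0.417, -0.675], 0.71), ([304.0, 219.0], [0.466, 0.002], 0.64)]
scene stick_tip [([262.0, 192.0], [0.443, -0.212], 0.87), ([152.0, 169.0], [0.59, -0.693], 0.7), ([240.0, 167.0], [0.378, -0.366], 0.7), ([192.0, 194.0], [0.607, -0.457], 0.66)]
scene stick_handle [([176.0, 136.0], [0.4, -0.704], 0.81), ([234.0, 180.0], [0.478, -0.332], 0.73), ([204.0, 204.0], [0.642, -0.366], 0.63), ([277.0, 257.0], [0.688, 0.002], 0.58)]
scene dumbbell [([242.0, 165.0], [0.357, -0.368], 0.61)]
scene bottle [([370.0, 243.0], [0.43, 0.267], 0.7)]
scene plate [([318.0, 270.0], [0.633, 0.15], 0.97), ([277.0, 254.0], [0.659, -0.012], 0.33)]
scene collar [([276.0, 255.0], [0
[... 1286 characters left out ...]
ositions': array([-1.27531770e+00,  5.22087588e-02,  1.40068052e+00,  8.31973511e-06,
        1.68856507e+00, -7.02941396e-02]), 'qd': array([ 0.00221298,  0.00089027, -0.00015548,  0.00148791,  0.00104841,
       -0.00160455]), 'joint_efforts': array([ 4.82440137e-04, -3.81531036e+01, -3.60310578e+01,  1.86618252e-05,
        1.82457416e-04, -5.14604519e-07]), 'position': array([ 0.18781343, -0.49029216,  0.25032859]), 'tool_rot': array([9.83322756e-01, 1.81869055e-01, 1.18745143e-05, 6.82510021e-05]), 'contact_force': array([0.19956502, 0.09314005, 0.21969178]), 'torque': array([-1.01144176e-02, -2.91899492e-02, -1.68758717e-05]), 'gripper_force': 0.0, 'gripper_width': 0.08504561621402378}
```

View pics/a.png

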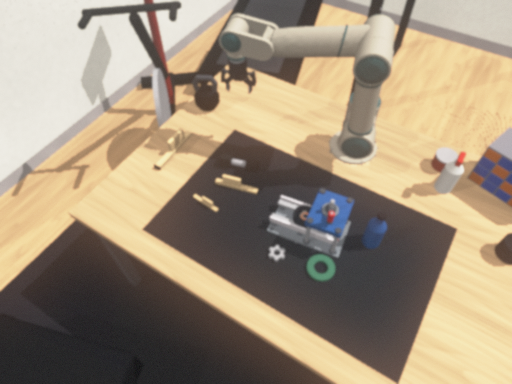

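View pics/b.png

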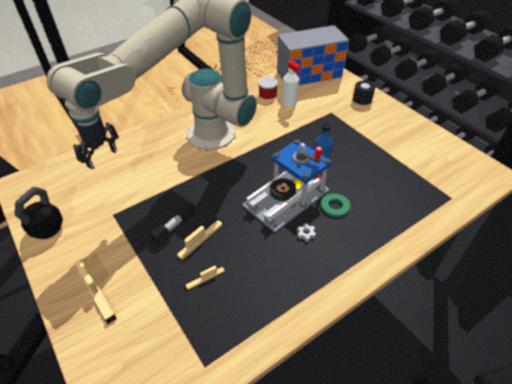

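Three sticks show. The middle-sized one is at scene pixel (234,184), about (0.475,-0.34), with its tip towards the press. The press head is at (330,210) and the pulley at (304,216). Next I'll write a row planner and move above the stick.

```bash
cat >> h.py <<'E'
def yaw_of(q): m=R.from_quat(q).as_matrix();return np.degrees(np.arctan2(m[1,0],m[0,0]))
def tq(yaw): return R.from_euler('z',yaw,degrees=True)*R.from_euler('x',180,degrees=True)
def plan(tgt,yaw,n,grip,p=None,r=None):
    """n equal rows from (p,r) to tgt/yaw tool-down; prints tool-frame rows"""
    st=env.state()
    p=np.array(st["position"] if p is None else p,float);r=R.from_quat(st["tool_rot"]) if r is None else r
    tgt=np.array(tgt,float);g=tq(yaw);w=(r.inv()*g).as_rotvec();p0,out=p.copy(),[]
    for i in range(n):
        s=r.inv().apply(p0+(tgt-p0)*(i+1)/n-p).round(4);t=np.degrees(w/n).round(2)
        out.append([grip]+s.tolist()+t.tolist());p=p+r.apply(s);r=r*R.from_rotvec(np.radians(t))
    print(str(out).replace(' ',''));print("ends",p.round(4),round(yaw_of(r.as_quat()),2));return p,r
E
python3 - <<'E'
from h import *
plan([.474,-.335,.26],99,10,.085)
E
```

```text
[[0.085,0.0323,-0.0043,-0.001,0.0,0.0,-7.8],[0.085,0.0325,0.0002,-0.0009,0.0,0.0,-7.8],[0.085,0.0323,0.0046,-0.001,0.0,0.0,-7.8],[0.085,0.0313,0.0089,-0.001,0.0,0.0,-7.8],[0.085,0.0298,0.013,-0.0009,0.0,0.0,-7.8],[0.085,0.0278,0.017,-0.001,0.0,0.0,-7.8],[0.085,0.0252,0.0206,-0.001,0.0,0.0,-7.8],[0.085,0.0222,0.0239,-0.0009,0.0,0.0,-7.8],[0.085,0.0187,0.0266,-0.001,0.0,0.0,-7.8],[0.085,0.0149,0.0289,-0.001,0.0,0.0,-7.8]]
ends [ 0.474 -0.335  0.26 ] 98.96
```

>>> {"name": "servo_tool", "arguments": {
  "motion": [
    [0.085,0.0323,-0.0043,-0.001,0,0,-7.8],
    [0.085,0.0325,0.0002,-0.001,0,0,-7.8],
    [0.085,0.0323,0.0046,-0.001,0,0,-7.8],
    [0.085,0.0313,0.0089,-0.001,0,0,-7.8],
    [0.085,0.0298,0.013,-0.001,0,0,-7.8],
    [0.085,0.0278,0.017,-0.001,0,0,-7.8],
    [0.085,0.0252,0.0206,-0.001,0,0,-7.8],
    [0.085,0.0222,0.0239,-0.001,0,0,-7.8],
    [0.085,0.0187,0.0266,-0.001,0,0,-7.8],
    [0.085,0.0149,0.0289,-0.001,0,0,-7.8]
  ]
}}

```text
t: 2.4
position: [0.4751, -0.3342, 0.2604]
tool_rot: [0.648, 0.762, -0.0, 0.0]
contact_force: [0.7, -0.3, -0.3]
gripper_width: 0.0849
gripper_force: 0.0
```

>>> {"name": "servo_tool", "arguments": {
  "motion": [
    [0.05,0,0,0,0,0,0],
    [0.05,0,0,0,0,0,0]
  ]
}}

```text
t: 2.6
position: [0.4742, -0.3347, 0.26]
tool_rot: [0.65, 0.76, -0.0, -0.0]
contact_force: [-0.1, 0.2, -0.3]
gripper_width: 0.0587
gripper_force: 0.0
```

```bash
python3 - <<'E'
from h import *
f,st=shot("wrist","w1")
print(st["t"],st["position"],yaw_of(st["tool_rot"]))
for q,z in {"push_stick":0,"stick_tip":.007,"stick_handle":.042,"dumbbell":0}.items():
    print(q,[(np.round(d["location"]).tolist(),np.round(at_z(f,d["location"],z,st),4)[:2].tolist(),round(d["conf"],2)) for d in env.pinpoint(f,q)[:3]])
P=cloud(f,st)
for d in env.silhouettes(f,"push_stick")[:3]:
    c=P[d["mask"]&(f["z_map"]>0)]
    print(d["conf"],d["box"],len(c))
    for a,b in((.005,.02),(.05,.068)):
        s=c[(c[:,2]>a)&(c[:,2]<b)]
        if len(s)>30:
            (x,y),(w,h),an=cv2.minAreaRect(s[:,:2].astype(np.float32)*1000);print(a,len(s),x,y,w,h,an,np.median(s[:,2]))
E
```

```text
2.6 [ 0.47424701 -0.33469873  0.26004541] 98.96814490227645
push_stick [([250.0, 160.0], [0.4757, -0.3448], 0.88), ([359.0, 202.0], [0.6179, -0.3764], 0.6)]
stick_tip [([335.0, 259.0], [0.6049, -0.4549], 0.85), ([243.0, 52.0], [0.4498, -0.2284], 0.79)]
stick_handle [([360.0, 212.0], [0.6047, -0.3736], 0.85), ([252.0, 172.0], [0.4782, -0.3464], 0.61)]
dumbbell [([164.0, 173.0], [0.3755, -0.376], 0.62)]
0.95 [231.0, 49.2, 264.6, 223.3] 3242
0.005 2184 472.8099060058594 -324.0328063964844 22.15949058532715 195.4231719970703 13.889043807983398 0.012349839477318825
0.05 999 478.3221740722656 -345.7405700683594 13.985613822937012 78.53731536865234 13.840502738952637 0.05787300817930591
0.81 [333.8, 164.0, 374.7, 255.6] 1747
0.005 935 612.2252197265625 -386.8889465332031 123.08750915527344 15.39942455291748 85.42086029052734 0.007747297062153491
0.59 [113.1, 367.1, 131.0, 382.7] 319
0.005 291 338.8633117675781 -690.0975341796875 24.951034545898438 24.367156982421875 8.566877365112305 0.016138590201892733
```

View pics/w1.png

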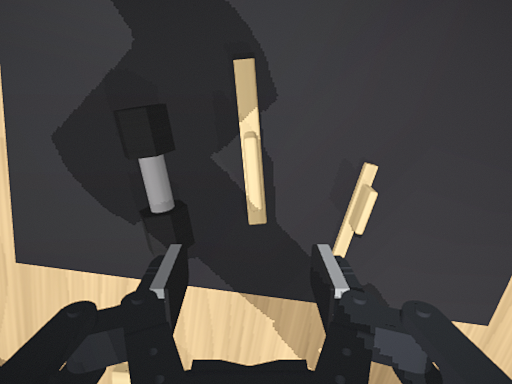

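The wrist view shows the 195x22 mm bar at (250,140) with its fin, which is the right stick. I'll descend and grasp.

```bash
python3 - <<'E'
from h import *
plan([.4783,-.3457,.042],103.9,8,.05)
E
```

```text
[[0.05,-0.0013,0.0004,0.0273,0.0,0.0,-0.63],[0.05,-0.0014,0.0004,0.0273,0.0,0.0,-0.63],[0.05,-0.0013,0.0004,0.0273,0.0,0.0,-0.63],[0.05,-0.0014,0.0004,0.0273,0.0,0.0,-0.63],[0.05,-0.0013,0.0003,0.0273,0.0,0.0,-0.63],[0.05,-0.0014,0.0003,0.0273,0.0,0.0,-0.63],[0.05,-0.0014,0.0004,0.0273,0.0,0.0,-0.63],[0.05,-0.0013,0.0003,0.0274,0.0,0.0,-0.63]]
ends [ 0.4783 -0.3457  0.042 ] 103.91
```

>>> {"name": "servo_tool", "arguments": {
  "motion": [
    [0.05,-0.0013,0.0004,0.0273,0,0,-0.63],
    [0.05,-0.0014,0.0004,0.0273,0,0,-0.63],
    [0.05,-0.0013,0.0004,0.0273,0,0,-0.63],
    [0.05,-0.0014,0.0004,0.0273,0,0,-0.63],
    [0.05,-0.0013,0.0003,0.0273,0,0,-0.63],
    [0.05,-0.0014,0.0003,0.0273,0,0,-0.63],
    [0.05,-0.0014,0.0004,0.0273,0,0,-0.63],
    [0.05,-0.0013,0.0003,0.0274,0,0,-0.63]
  ]
}}

```text
t: 3.7
position: [0.4786, -0.3455, 0.041]
tool_rot: [0.616, 0.788, -0.0, 0.0]
contact_force: [-0.2, 0.1, 0.4]
gripper_width: 0.05
gripper_force: 0.0
```

>>> {"name": "servo_tool", "arguments": {
  "motion": [
    [0,0,0,0,0,0,0],
    [0,0,0,0,0,0,0],
    [0,0,0,0,0,0,0],
    [0,0,0,0,0,0,0],
    [0,0,0,0,0,0,0]
  ]
}}

```text
t: 4.2
position: [0.4795, -0.3457, 0.0436]
tool_rot: [0.616, 0.788, -0.0, 0.001]
contact_force: [-1.1, -0.1, 4.7]
gripper_width: 0.0129
gripper_force: 59.9
```

```bash
python3 - <<'E'
from h import *
f,st=shot("scene"); P=cloud(f)
q=[.4925,.098,0]
for d in env.silhouettes(f,"press")[:1]:
    c=P[d["mask"]&(f["z_map"]>0)]
    for a,b in((.145,.17),(.058,.075),(.005,.02),(.045,.056)):
        s=c[(c[:,2]>a)&(c[:,2]<b)]
        if len(s)>10: print(a,len(s),cv2.minAreaRect(s[:,:2].astype(np.float32)*1000))
plan([.51,-.24,.15],99,5,0)
E
```

```text
0.145 1281 ((482.34814453125, 99.37718963623047), (171.69834899902344, 133.8570098876953), 8.278106689453125)
0.058 292 ((502.20074462890625, 27.195533752441406), (129.9208526611328, 278.8305969238281), 1.5888853073120117)
0.005 936 ((439.7542419433594, 19.902984619140625), (285.91845703125, 305.5209655761719), 8.422100067138672)
0.045 341 ((507.54400634765625, 26.760238647460938), (118.81706237792969, 281.13555908203125), 0.8491141200065613)
[[0,0.019,0.011,-0.0213,0.02,0.03,1.0],[0,0.0192,0.0108,-0.0213,0.02,0.03,1.0],[0,0.0194,0.0103,-0.0213,0.02,0.03,1.0],[0,0.0195,0.01,-0.0213,0.02,0.03,1.0],[0,0.0198,0.0097,-0.0213,0.02,0.03,1.0]]
ends [ 0.51 -0.24  0.15] 98.99
```

>>> {"name": "servo_tool", "arguments": {
  "motion": [
    [0,0.019,0.011,-0.026,0,0,1],
    [0,0.0192,0.0108,-0.026,0,0,1],
    [0,0.0194,0.0103,-0.026,0,0,1],
    [0,0.0195,0.01,-0.026,0,0,1],
    [0,0.0198,0.0097,-0.026,0,0,1],
    [0,0,0,0,0,0,0],
    [0,0,0,0,0,0,0]
  ]
}}

```text
t: 5.0
position: [0.5095, -0.2394, 0.1718]
tool_rot: [0.649, 0.761, -0.0, 0.0]
contact_force: [0.6, 0.1, -1.8]
gripper_width: 0.0134
gripper_force: 59.2
```

```bash
python3 - <<'E'
from h import *
f,st=shot("wrist","w2"); P=cloud(f,st)
print(st["t"],st["position"],yaw_of(st["tool_rot"]),st["contact_force"],st["gripper_width"])
for q,z in {"infeed":.052,"end_stop":.064,"head_top":.16,"pulley":.052,"crank_knob":.213,"stick_tip":.13}.items():
    print(q,[(np.round(d["location"]).tolist(),np.round(at_z(f,d["location"],z,st),4)[:2].tolist(),round(d["conf"],2)) for d in env.pinpoint(f,q)[:3]])
ok=f["z_map"]>0
for q in("press","pulley"):
  for d in env.silhouettes(f,q)[:2]:
    c=P[d["mask"]&ok];print(q,d["conf"],d["box"],len(c))
    for a,b in((.145,.17),(.061,.068),(.046,.054),(.069,.08),(.007,.015)):
        s=c[(c[:,2]>a)&(c[:,2]<b)]
        if len(s)>30: print(a,len(s),cv2.minAreaRect(s[:,:2].astype(np.float32)*1000),s[:,2].mean())
np.savez("w2.npz",P=P,ok=ok)
# stick bar in gripper
for d in env.silhouettes(f,"push_stick")[:2]:
    c=P[d["mask"]&ok];print("stick",d["conf"],d["box"],len(c),c.min(0),c.max(0))
E
```

```text
5.0 [ 0.50946172 -0.23940552  0.17182347] 99.06288227776633 [ 0.61434154  0.05381852 -1.79173666] 0.013391197262581575
infeed [([282.0, 12.0], [0.5109, -0.1141], 0.97)]
end_stop []
head_top [([98.0, 280.0], [0.4395, -0.2589], 0.7)]
pulley []
crank_knob []
stick_tip []
press 0.63 [165.8, 1.1, 384.7, 24.1] 3961
0.061 240 ((510.1546936035156, -111.0739974975586), (115.20116424560547, 5.555909633636475), 7.874195575714111) 0.06396600551215488
0.046 794 ((509.8594665527344, -109.93721008300781), (115.00890350341797, 7.85614013671875), 7.974204063415527) 0.05015509722760563
0.007 2246 ((509.58026123046875, -106.97486877441406), (170.22239685058594, 16.665834426879883), 9.08486557006836) 0.010245341230091815
stick 0.75 [323.0, 269.0, 347.8, 300.3] 423 [ 0.53425941 -0.36099491 -0.00127889] [ 0.62780687 -0.22343524  0.19820668]
stick 0.66 [219.2, 0.0, 277.4, 363.0] 15752 [ 0.47020495 -0.46268261 -0.0023531 ] [ 0.56253197 -0.10808274  0.22574363]
```

View pics/w2.png

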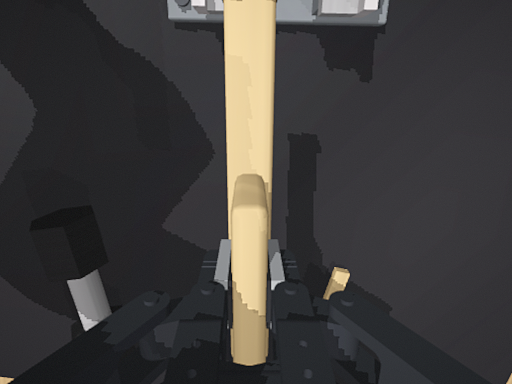

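The stick sits straight in the grip, and the press front edge is at the top (165–385, 20). Next I'll lower the stick into the channel behind the pulley and check.

```bash
python3 - <<'E'
from h import *
p,r=plan([.522,-.196,.172],98,3,0)
plan([.522,-.196,.1],98,3,0,p,r)
E
```

```text
[[0,0.0137,0.0065,-0.0002,-0.01,-0.0,0.33],[0,0.0138,0.0063,-0.0001,-0.01,-0.0,0.33],[0,0.0138,0.0063,-0.0002,-0.01,-0.0,0.33]]
ends [ 0.522 -0.196  0.172] 97.99
[[0,-0.0,0.0,0.024,0.0,-0.0,-0.0],[0,-0.0,0.0,0.024,0.0,-0.0,-0.0],[0,-0.0001,0.0,0.024,0.0,-0.0,-0.0]]
ends [ 0.522  -0.1961  0.1   ] 97.99
```

>>> {"name": "servo_tool", "arguments": {
  "motion": [
    [0,0.0137,0.0065,0,0,0,0.33],
    [0,0.0138,0.0063,0,0,0,0.33],
    [0,0.0138,0.0063,0,0,0,0.33],
    [0,0,0,0,0,0,0],
    [0,0,0,0.024,0,0,0],
    [0,0,0,0.024,0,0,0],
    [0,0,0,0.024,0,0,0],
    [0,0,0,0,0,0,0]
  ]
}}

```text
t: 6.3
position: [0.52, -0.1955, 0.096]
tool_rot: [0.656, 0.755, -0.001, -0.003]
contact_force: [0.6, 0.0, -1.5]
gripper_width: 0.013
gripper_force: 59.0
```

```bash
python3 - <<'E'
from h import *
st=env.state();print(st["t"],st["position"],yaw_of(st["tool_rot"]),st["contact_force"],st["gripper_width"])
ims=[]
for n,c in(("scene",(220,150)),("side",(190,110))):
    f,_=shot(n);x,y=c;ims.append(cv2.resize(f["img"][y:y+130,x:x+170],None,fx=2.3,fy=2.3,interpolation=cv2.INTER_CUBIC))
    for q,z in {"pulley":.052,"stick_tip":.0635,"infeed":.052,"end_stop":.064,"head_top":.16}.items():
        print(n,q,[(np.round(d["location"]).tolist(),np.round(at_z(f,d["location"],z),4)[:2].tolist(),round(d["conf"],2)) for d in env.pinpoint(f,q)[:3]])
cv2.imwrite("pics/c.png",np.hstack(ims))
f,st=shot("wrist");P=cloud(f,st)
for d in env.silhouettes(f,"pulley")[:2]+env.silhouettes(f,"press")[:1]: 
    c=P[d["mask"]&(f["z_map"]>0)];print(d["conf"],d["box"],c.min(0),c.max(0))
    for a,b in((.061,.068),(.046,.054),(.069,.08),(.007,.015)):
        s=c[(c[:,2]>a)&(c[:,2]<b)]
        if len(s)>30: print(a,len(s),cv2.minAreaRect(s[:,:2].astype(np.float32)*1000))
E
```

```text
6.3 [ 0.51995944 -0.19552291  0.09602255] 97.99129282203523 [ 0.60956991  0.00525599 -1.50328847] 0.01300974458143974
scene pulley [([303.0, 220.0], [0.5016, 0.0114], 0.48)]
scene stick_tip [([155.0, 168.0], [0.6104, -0.6412], 0.68), ([285.0, 206.0], [0.4896, -0.0774], 0.65), ([195.0, 194.0], [0.6284, -0.4152], 0.62)]
scene infeed [([273.0, 208.0], [0.5161, -0.1172], 0.72)]
scene end_stop [([338.0, 227.0], [0.4704, 0.1402], 0.79), ([282.0, 211.0], [0.5159, -0.0737], 0.65)]
scene head_top [([330.0, 211.0], [0.483, 0.0986], 0.88), ([324.0, 227.0], [0.5575, 0.111], 0.39)]
side pulley [([283.0, 194.0], [0.5044, 0.004], 0.65)]
side stick_tip [([112.0, 319.0], [0.6083, -0.6787], 0.66), ([188.0, 284.0], [0.6364, -0.4518], 0.56)]
side infeed [([259.0, 207.0], [0.507, -0.1016], 0.84), ([334.0, 208.0], [0.6594, 0.109], 0.38)]
side end_stop [([312.0, 170.0], [0.4777, 0.1618], 0.94), ([318.0, 151.0], [0.4127, 0.25], 0.5)]
side head_top [([299.0, 160.0], [0.4845, 0.0862], 0.67), ([281.0, 192.0], [0.5688, -0.06], 0.22)]
0.92 [102.0, 1.3, 395.0, 75.8] [ 0.42139021 -0.12457025 -0.0018203 ] [ 0.59373643 -0.06090545  0.06629767]
0.061 3140 ((508.52374267578125, -98.04335021972656), (116.01146697998047, 30.96452522277832), 7.742385387420654)
0.046 8063 ((506.7123718261719, -96.98928833007812), (103.4644546508789, 33.72846984863281), 7.9565510749816895)
0.007 4983 ((507.56982421875, -92.7172622680664), (169.60679626464844, 41.30189514160156), 7.984127998352051)
```

View pics/c.png

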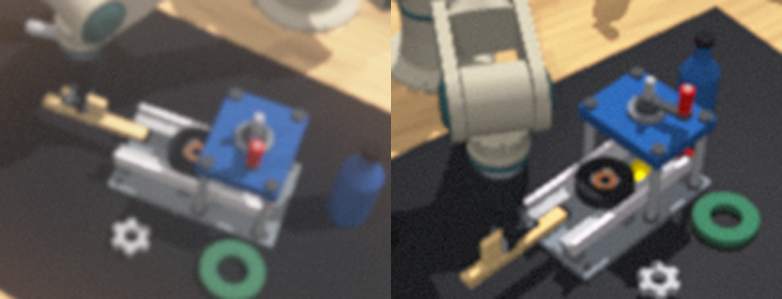

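The stick tip is in the channel, centred behind the black pulley, which still holds its orange bearing. Now I'll push.

>>> {"name": "servo_tool", "arguments": {
  "motion": [
    [0,0.008,0.001,-0.0015,0,0,0],
    [0,0.01,0.001,-0.0015,0,0,0],
    [0,0.01,0,0,0,0,0],
    [0,0.01,0,0,0,0,0],
    [0,0.01,0,0,0,0,0],
    [0,0.01,0,0,0,0,0],
    [0,0.01,0,0,0,0,0],
    [0,0.01,0,0,0,0,0],
    [0,0.01,0,0,0,0,0],
    [0,0.01,0,0,0,0,0]
  ]
}}

```text
t: 8.05
position: [0.5104, -0.0978, 0.1029]
tool_rot: [0.656, 0.755, 0.0, 0.0]
contact_force: [1.7, -3.8, 0.5]
gripper_width: 0.013
gripper_force: 59.3
```

>>> {"name": "servo_tool", "arguments": {
  "motion": [
    [0,0.005,0,0,0,0,0],
    [0,0.005,0,0,0,0,0],
    [0,0.003,0,0,0,0,0]
  ]
}}

```text
t: 8.35
position: [0.5086, -0.0853, 0.1029]
tool_rot: [0.656, 0.755, -0.0, 0.0]
contact_force: [1.1, -3.9, 0.3]
gripper_width: 0.0136
gripper_force: 59.3
```

```bash
python3 - <<'E'
from h import *
st=env.state();a=np.array([.4814,.0947]);d=np.array([-.139,.990]);v=np.array(st["position"][:2])-a
print("along",v@d,"lat",v@np.array([.99,.139]),yaw_of(st["tool_rot"]),st["contact_force"],st["gripper_width"])
E
```

```text
along -0.1819632442757044 lat 0.0019305851541460827 98.01484820988243 [ 1.08517973 -3.90493996  0.28705412] 0.013550898433884982
```

>>> {"name": "servo_tool", "arguments": {
  "motion": [
    [0,0.004,0,0,0,0,0],
    [0,0.004,0,0,0,0,0],
    [0,0.002,0,0,0,0,0],
    [0,0.001,0,0,0,0,0]
  ]
}}

```text
t: 8.75
position: [0.5071, -0.0746, 0.1028]
tool_rot: [0.656, 0.755, -0.0, 0.0]
contact_force: [1.0, -3.1, -0.2]
gripper_width: 0.0134
gripper_force: 59.3
```

>>> {"name": "servo_tool", "arguments": {
  "motion": [
    [0,0.001,0,0,0,0,0],
    [0,0.001,0,0,0,0,0]
  ]
}}

```text
t: 8.95
position: [0.5068, -0.0728, 0.1028]
tool_rot: [0.656, 0.755, -0.0, 0.0]
contact_force: [1.2, -4.0, 0.4]
gripper_width: 0.0132
gripper_force: 59.3
```

>>> {"name": "servo_tool", "arguments": {
  "motion": [
    [0,0.001,0,0,0,0,0],
    [0,0.001,0,0,0,0,0]
  ]
}}

```text
t: 9.15
position: [0.5068, -0.0718, 0.1032]
tool_rot: [0.656, 0.755, -0.001, 0.001]
contact_force: [0.9, -10.8, 1.5]
gripper_width: 0.0132
gripper_force: 59.6
```

>>> {"name": "servo_tool", "arguments": {
  "motion": [
    [0,0.001,0,0,0,0,0],
    [0,0.0005,0,0,0,0,0],
    [0,0,0,0,0,0,0]
  ]
}}

```text
t: 9.45
position: [0.5068, -0.0715, 0.1037]
tool_rot: [0.656, 0.754, -0.001, 0.002]
contact_force: [0.7, -14.4, 2.4]
gripper_width: 0.0132
gripper_force: 59.6
```

>>> {"name": "servo_tool", "arguments": {
  "motion": [
    [0,-0.015,0,0,0,0,0],
    [0,-0.03,0,0,0,0,0],
    [0,-0.04,0,0,0,0,0],
    [0,-0.04,0,0,0,0,0],
    [0,-0.04,0,0,0,0,0],
    [0,-0.04,0,0,0,0,0],
    [0,-0.03,0,0,0,0,0],
    [0,0,0,0,0,0,0]
  ]
}}

```text
t: 10.25
position: [0.5383, -0.3052, 0.1017]
tool_rot: [0.657, 0.754, 0.0, -0.001]
contact_force: [0.1, 0.9, -1.2]
gripper_width: 0.0133
gripper_force: 59.2
```

```bash
python3 - <<'E'
from h import *
f,_=shot("side");g,_=shot("scene")
for n,f in(("side",f),("scene",g)):
    print(n,[(np.round(at_z(f,d["location"],.052),4)[:2].tolist(),round(d["conf"],2)) for d in env.pinpoint(f,"pulley")[:3]])
st=env.state();print(st["position"],st["contact_force"])
plan([.505,-.32,.0436],98,6,0)
E
```

```text
side [([0.4822, 0.0944], 0.53)]
scene [([0.4922, 0.0979], 0.58)]
[ 0.53883902 -0.30093837  0.10216945] [-0.27437098  0.16466155 -1.83446269]
[[0,-0.0024,-0.006,0.0098,-0.01,-0.02,0.01],[0,-0.0023,-0.006,0.0097,-0.01,-0.02,0.01],[0,-0.0024,-0.0061,0.0098,-0.01,-0.02,0.01],[0,-0.0024,-0.006,0.0097,-0.01,-0.02,0.01],[0,-0.0023,-0.006,0.0098,-0.01,-0.02,0.01],[0,-0.0024,-0.0061,0.0098,-0.01,-0.02,0.01]]
ends [ 0.505  -0.32    0.0436] 98.0
```

>>> {"name": "servo_tool", "arguments": {
  "motion": [
    [0,-0.0024,-0.006,0.0098,0,0,0],
    [0,-0.0023,-0.006,0.0097,0,0,0],
    [0,-0.0024,-0.006,0.0098,0,0,0],
    [0,-0.0024,-0.006,0.0097,0,0,0],
    [0,-0.0023,-0.006,0.0098,0,0,0],
    [0,-0.0024,-0.006,0.009,0,0,0],
    [0,0,0,0,0,0,0]
  ]
}}

```text
t: 11.15
position: [0.5046, -0.3213, 0.044]
tool_rot: [0.656, 0.755, 0.0, -0.0]
contact_force: [-0.0, 0.5, -0.9]
gripper_width: 0.0133
gripper_force: 59.7
```

>>> {"name": "servo_tool", "arguments": {
  "motion": [
    [0,0,0,0.0015,0,0,0],
    [0,0,0,0,0,0,0]
  ]
}}

```text
t: 11.35
position: [0.5054, -0.3211, 0.0435]
tool_rot: [0.656, 0.755, -0.0, 0.0]
contact_force: [-0.2, -0.9, -1.0]
gripper_width: 0.0132
gripper_force: 59.7
```

>>> {"name": "servo_tool", "arguments": {
  "motion": [
    [0.05,0,0,0,0,0,0],
    [0.05,0,0,0,0,0,0],
    [0.05,0,0,0,0,0,0],
    [0.05,0,0,0,0,0,0],
    [0.05,0,0,-0.04,0,0,0],
    [0.05,0,0,-0.05,0,0,0],
    [0.05,0,0,-0.05,0,0,0],
    [0.05,0,0,-0.05,0,0,0],
    [0.05,0,0,-0.04,0,0,0],
    [0.05,0,0,0,0,0,0]
  ]
}}

```text
t: 12.35
position: [0.5068, -0.322, 0.2817]
tool_rot: [0.656, 0.755, 0.001, 0.007]
contact_force: [0.0, -0.1, 0.6]
gripper_width: 0.0499
gripper_force: 0.0
```

```bash
python3 - <<'E'
from h import *
A=np.array([.4814,.0947])
for n in("scene","side"):
    f,st=shot(n);P=cloud(f);ok=f["z_map"]>0
    for d in env.silhouettes(f,"push_stick"):
        c=P[d["mask"]&ok]
        s=c[(c[:,2]>.003)&(c[:,2]<.07)]
        if len(s): print(n,"stick",round(d["conf"],2),np.median(s,0).round(3),s[:,2].max().round(3))
    print(n,"knob px",[(d["location"],np.round(at_z(f,d["location"],.213)[:2]-A,4),round(d["conf"],2)) for d in env.pinpoint(f,"crank_knob")[:2]])
    s=P[ok&(P[...,2]>.195)&(P[...,2]<.24)&(np.hypot(P[...,0]-A[0],P[...,1]-A[1])<.085)]
    m=ok&(P[...,2]>.19)&(P[...,2]<.24)&(np.hypot(P[...,0]-A[0],P[...,1]-A[1])<.085)
    red=m&(f["img"][...,2]>110)&(f["img"][...,1]<80)&(f["img"][...,0]<90)
    print(n,"red",red.sum(),P[red].mean(0) if red.any() else None)
print(env.state()["t"])
plan([.477,.10,.33],98,10,.05)
E
```

```text
scene stick 0.84 [ 0.507 -0.301  0.016] 0.067
scene stick 0.71 [ 0.458 -0.676  0.018] 0.069
scene stick 0.45 [ 0.616 -0.371  0.012] 0.047
scene knob px [([331.0, 216.5], array([0.0569, 0.0268]), 0.54)]
scene red 32 [0.54710905 0.12108544 0.2164114 ]
side stick 0.75 [ 0.508 -0.313  0.019] 0.067
side stick 0.74 [ 0.616 -0.388  0.014] 0.048
side stick 0.57 [ 0.499 -0.686  0.021] 0.068
side stick 0.49 [ 0.528 -0.013  0.025] 0.07
side knob px [([318.4, 154.5], array([0.064 , 0.0198]), 0.54), ([205.9, 243.8], array([ 0.1611, -0.4728]), 0.44)]
side red 59 [0.54346461 0.11187306 0.21683626]
12.65
[[0.05,0.0421,0.0031,-0.0058,-0.02,-0.01,0.0],[0.05,0.042,0.0031,-0.0058,-0.02,-0.01,0.0],[0.05,0.0421,0.003,-0.0057,-0.02,-0.01,0.0],[0.05,0.0421,0.0031,-0.0058,-0.02,-0.01,0.0],[0.05,0.042,0.0031,-0.0058,-0.02,-0.01,0.0],[0.05,0.0421,0.0031,-0.0058,-0.02,-0.01,0.0],[0.05,0.042,0.0031,-0.0058,-0.02,-0.01,0.0],[0.05,0.0421,0.0031,-0.0059,-0.02,-0.01,0.0],[0.05,0.0421,0.0031,-0.0058,-0.02,-0.01,0.0],[0.05,0.042,0.003,-0.0058,-0.02,-0.01,0.0]]
ends [0.477 0.1   0.33 ] 98.01
```

The stick is back flat on the bench at (0.507,-0.32), well clear of the press. Next is a hover over the knob at about (0.54,0.113) for a closer look.

>>> {"name": "servo_tool", "arguments": {
  "motion": [
    [0.05,0.042,0.009,-0.002,0,0,0],
    [0.05,0.042,0.009,-0.002,0,0,0],
    [0.05,0.042,0.009,-0.002,0,0,0],
    [0.05,0.042,0.009,-0.002,0,0,0],
    [0.05,0.042,0.009,-0.002,0,0,0],
    [0.05,0.042,0.009,-0.002,0,0,0],
    [0.05,0.042,0.009,-0.002,0,0,0],
    [0.05,0.042,0.009,-0.002,0,0,0],
    [0.05,0.042,0.009,-0.002,0,0,0],
    [0.05,0.042,0.009,-0.002,0,0,0]
  ]
}}

```text
t: 13.65
position: [0.5356, 0.1092, 0.2923]
tool_rot: [0.656, 0.755, -0.001, -0.001]
contact_force: [1.0, -1.2, 0.6]
gripper_width: 0.0503
gripper_force: 0.0
```

>>> {"name": "servo_tool", "arguments": {
  "motion": [
    [0.05,0,0,0,0,0,0],
    [0.05,0,0,0,0,0,0]
  ]
}}

```text
t: 13.85
position: [0.5357, 0.1081, 0.2922]
tool_rot: [0.655, 0.755, -0.001, -0.001]
contact_force: [0.0, -0.8, 0.6]
gripper_width: 0.05
gripper_force: 0.0
```

```bash
python3 - <<'E'
from h import *
f,st=shot("wrist","w3");P=cloud(f,st);ok=f["z_map"]>0
print(st["position"],yaw_of(st["tool_rot"]))
for q,z in {"crank_knob":.213,"head_top":.16}.items():
    print(q,[(d["location"],np.round(at_z(f,d["location"],z,st),4)[:2],round(d["conf"],2)) for d in env.pinpoint(f,q)[:2]])
i=f["img"].astype(int)
red=ok&(i[...,2]>90)&(i[...,2]>2*i[...,1])&(i[...,2]>2*i[...,0])&(P[...,2]>.226)&(P[...,2]<.24)
print(red.sum(),cv2.minEnclosingCircle(P[red][:,:2].astype(np.float32)*1000) if red.any() else 0,P[red].mean(0))
b=ok&(P[...,2]>.154)&(P[...,2]<.164)&(i[...,0]>1.5*i[...,2])
print(b.sum(),cv2.minAreaRect(P[b][:,:2].astype(np.float32)*1000))
E
```

```text
[0.53566926 0.10811888 0.29219054] 98.11650524163493
crank_knob [([254.1, 198.0], array([0.5369, 0.1166]), 0.86)]
head_top [([183.9, 188.3], array([0.4823, 0.0977]), 0.88)]
688 ((537.3858032226562, 116.83565521240234), 10.750815391540527) [0.53702744 0.11852851 0.23072773]
21008 ((481.4364929199219, 95.05752563476562), (165.4081268310547, 133.2418670654297), 7.878897190093994)
```

View pics/w3.png

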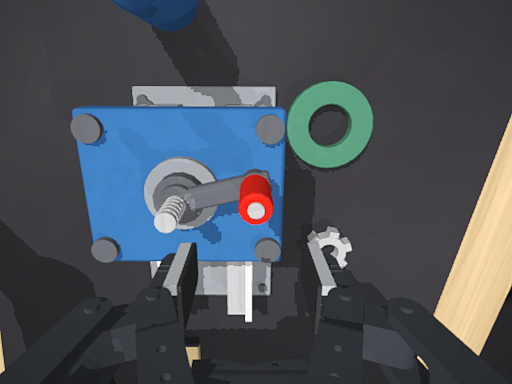

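The wrist view shows the knob at (255,205) and the spindle at (170,215). The ram axis is confirmed at (0.4814,0.095) and the knob at (0.5372,0.117). Descend and grip.

>>> {"name": "servo_tool", "arguments": {
  "motion": [
    [0.05,0.0045,0.0014,0.0,0,0,0],
    [0.05,0.0045,0.0014,0.015,0,0,0],
    [0.05,0,0,0.02,0,0,0],
    [0.05,0,0,0.02,0,0,0],
    [0.05,0,0,0.021,0,0,0],
    [0.05,0,0,0,0,0,0],
    [0,0,0,0,0,0,0],
    [0,0,0,0,0,0,0],
    [0,0,0,0,0,0,0],
    [0,0,0,0,0,0,0]
  ]
}}

```text
t: 15.0
position: [0.5382, 0.1168, 0.2189]
tool_rot: [0.656, 0.755, 0.001, 0.001]
contact_force: [3.0, 1.1, 2.6]
gripper_width: 0.0207
gripper_force: 58.9
```

```bash
cat >> h.py <<'E'
A=np.array([.4814,.0951])
def circ(n,step,rad=.06):
    st=env.state();p=np.array(st["position"],float);r=R.from_quat(st["tool_rot"])
    v=p[:2]-A;a=np.degrees(np.arctan2(v[1],v[0]));print("ang",a.round(1),"rad",np.hypot(*v).round(4),"z",p[2].round(4),"F",np.round(st["contact_force"],1),"w",st["gripper_width"],"t",st["t"])
    out=[];q=p.copy()
    for i in range(n):
        b=np.radians(a-step*(i+1));g=np.array([A[0]+rad*np.cos(b),A[1]+rad*np.sin(b),.214])
        s=r.inv().apply(g-q).round(4);q=q+r.apply(s);out.append([0]+s.tolist()+[0,0,0])
    print(str(out).replace(' ',''))
E
python3 -c "
from h import *
circ(10,20)"
```

```text
ang 21.0 rad 0.0608 z 0.2189 F [3.  1.1 2.6] w 0.020658306460140344 t 15.0
[[0,-0.021,0.0003,0.0049,0,0,0],[0,-0.0199,-0.0061,-0.0,0,0,0],[0,-0.0166,-0.0126,-0.0001,0,0,0],[0,-0.0114,-0.0175,-0.0,0,0,0],[0,-0.0046,-0.0203,-0.0001,0,0,0],[0,0.0025,-0.0207,-0.0,0,0,0],[0,0.0095,-0.0185,-0.0001,0,0,0],[0,0.0152,-0.0142,-0.0,0,0,0],[0,0.0192,-0.0081,-0.0001,0,0,0],[0,0.0208,-0.0011,0.0,0,0,0]]
```

>>> {"name": "servo_tool", "arguments": {
  "motion": [
    [0,-0.021,0.0003,0,0,0,0],
    [0,-0.0199,-0.0061,0,0,0,0],
    [0,-0.0166,-0.0126,0,0,0,0],
    [0,-0.0114,-0.0175,0,0,0,0],
    [0,-0.0046,-0.0203,0,0,0,0],
    [0,0.0025,-0.0207,0,0,0,0],
    [0,0.0095,-0.0185,0,0,0,0],
    [0,0.0152,-0.0142,0,0,0,0],
    [0,0.0192,-0.0081,0,0,0,0],
    [0,0.0208,-0.0011,0,0,0,0]
  ]
}}

```text
t: 16.0
position: [0.4216, 0.0945, 0.2189]
tool_rot: [0.656, 0.755, 0.002, 0.002]
contact_force: [20.2, 0.6, -4.8]
gripper_width: 0.0203
gripper_force: 60.2
```

```bash
sed -i 's/,\.214\]/,.218]/' h.py; python3 -c "
from h import *
circ(7,20)"
```

```text
ang -179.4 rad 0.0598 z 0.2189 F [20.2  0.6 -4.8] w 0.02029519301984418 t 16.0
[[0,0.0199,0.006,0.001,0,0,0],[0,0.0166,0.0127,0.0,0,0,0],[0,0.0112,0.0175,0.0002,0,0,0],[0,0.0045,0.0204,0.0001,0,0,0],[0,-0.0027,0.0206,0.0001,0,0,0],[0,-0.0096,0.0185,0.0001,0,0,0],[0,-0.0153,0.0141,0.0001,0,0,0]]
```

>>> {"name": "servo_tool", "arguments": {
  "motion": [
    [0,0.0199,0.008,0,0,0,0],
    [0,0.0166,0.0127,0,0,0,0],
    [0,0.0112,0.0175,0,0,0,0],
    [0,0.0045,0.0204,0,0,0,0],
    [0,-0.0027,0.0206,0,0,0,0]
  ]
}}

```text
t: 16.5
position: [0.4931, 0.1545, 0.2188]
tool_rot: [0.656, 0.755, 0.0, 0.001]
contact_force: [-2.6, -10.1, 8.0]
gripper_width: 0.0209
gripper_force: 61.1
```

```bash
cat >> h.py <<'E'
def ft():
    st=env.state();v=np.array(st["position"][:2])-A;u=v/np.hypot(*v);F=np.array(st["contact_force"][:2]);print("Ftan(resist) %.1f Frad %.1f"%(F@np.array([-u[1],u[0]]),F@u))
E
python3 -c "
from h import *
ft();circ(6,20)"
```

```text
Ftan(resist) 0.6 Frad -10.5
ang 78.9 rad 0.0606 z 0.2188 F [ -2.6 -10.1   8. ] w 0.020944051548329665 t 16.5
[[0,-0.0107,0.018,0.0009,0,0,0],[0,-0.0158,0.0136,0.0,0,0,0],[0,-0.0194,0.0074,0.0,0,0,0],[0,-0.0209,0.0003,0.0001,0,0,0],[0,-0.0197,-0.0068,-0.0,0,0,0],[0,-0.0161,-0.0132,-0.0,0,0,0]]
```

>>> {"name": "servo_tool", "arguments": {
  "motion": [
    [0,-0.0115,0.018,0,0,0,0],
    [0,-0.0158,0.0136,0,0,0,0],
    [0,-0.0194,0.0074,0,0,0,0],
    [0,-0.0209,0.0003,0,0,0,0],
    [0,-0.0197,-0.0068,0,0,0,0]
  ]
}}

```text
t: 17.0
position: [0.5378, 0.0713, 0.2189]
tool_rot: [0.656, 0.755, 0.001, 0.001]
contact_force: [-6.0, 3.2, 6.8]
gripper_width: 0.0201
gripper_force: 61.0
```

```bash
python3 -c "
from h import *
ft();circ(6,20)"
```

```text
Ftan(resist) 0.6 Frad -6.7
ang -22.8 rad 0.0612 z 0.2189 F [-6.   3.2  6.8] w 0.020121737409069564 t 17.0
[[0,-0.0151,-0.0147,0.0008,0,0,0],[0,-0.0102,-0.0182,-0.0,0,0,0],[0,-0.0033,-0.0205,-0.0001,0,0,0],[0,0.0039,-0.0205,-0.0001,0,0,0],[0,0.0107,-0.0179,-0.0,0,0,0],[0,0.0162,-0.0131,-0.0001,0,0,0]]
```

>>> {"name": "servo_tool", "arguments": {
  "motion": [
    [0,-0.0151,-0.0147,0,0,0,0],
    [0,-0.0102,-0.0182,0,0,0,0],
    [0,-0.0033,-0.0205,0,0,0,0],
    [0,0.0039,-0.0205,0,0,0,0],
    [0,0.0107,-0.0179,0,0,0,0]
  ]
}}

```text
t: 17.5
position: [0.4478, 0.0453, 0.2189]
tool_rot: [0.656, 0.754, 0.002, 0.001]
contact_force: [12.8, 10.8, 1.5]
gripper_width: 0.0205
gripper_force: 60.6
```

```bash
python3 -c "
from h import *
ft();circ(6,20)"
```

```text
Ftan(resist) 4.6 Frad -16.2
ang -124.0 rad 0.0601 z 0.2189 F [12.8 10.8  1.5] w 0.020459549452024852 t 17.5
[[0,0.0165,-0.0128,0.0009,0,0,0],[0,0.0198,-0.0064,-0.0001,0,0,0],[0,0.0208,0.0007,0.0,0,0,0],[0,0.0193,0.0078,0.0001,0,0,0],[0,0.0155,0.0139,0.0001,0,0,0],[0,0.0098,0.0184,0.0,0,0,0]]
```

>>> {"name": "servo_tool", "arguments": {
  "motion": [
    [0,0.0175,-0.0118,0,0,0,0],
    [0,0.0198,-0.0064,0,0,0,0],
    [0,0.0208,0.0007,0,0,0,0],
    [0,0.0193,0.0078,0,0,0,0],
    [0,0.0155,0.0139,0,0,0,0]
  ]
}}

```text
t: 18.0
position: [0.4394, 0.1377, 0.2189]
tool_rot: [0.656, 0.754, 0.0, 0.002]
contact_force: [8.1, -14.6, 3.2]
gripper_width: 0.0208
gripper_force: 60.6
```

```bash
python3 -c "
from h import *
ft();circ(6,20)"
```

```text
Ftan(resist) 4.5 Frad -16.0
ang 134.6 rad 0.0599 z 0.2189 F [  8.1 -14.6   3.2] w 0.020756908664241867 t 18.0
[[0,0.0095,0.0185,0.0009,0,0,0],[0,0.0024,0.0207,0.0001,0,0,0],[0,-0.0049,0.0203,0.0,0,0,0],[0,-0.0114,0.0174,0.0001,0,0,0],[0,-0.0168,0.0124,0.0001,0,0,0],[0,-0.0199,0.006,0.0001,0,0,0]]
```

>>> {"name": "servo_tool", "arguments": {
  "motion": [
    [0,0.0087,0.0191,0,0,0,0],
    [0,0.0024,0.0207,0,0,0,0],
    [0,-0.0049,0.0203,0,0,0,0],
    [0,-0.0114,0.0174,0,0,0,0],
    [0,-0.0168,0.0124,0,0,0,0]
  ]
}}

```text
t: 18.5
position: [0.5321, 0.1291, 0.2188]
tool_rot: [0.656, 0.755, 0.001, 0.0]
contact_force: [-5.3, -3.1, 7.4]
gripper_width: 0.0207
gripper_force: 60.8
```

```bash
python3 -c "
from h import *
ft();circ(6,20)"
```

```text
Ftan(resist) 0.4 Frad -6.1
ang 33.9 rad 0.061 z 0.2188 F [-5.3 -3.1  7.4] w 0.020657067983322196 t 18.5
[[0,-0.0205,0.0047,0.0008,0,0,0],[0,-0.0208,-0.0015,-0.0,0,0,0],[0,-0.019,-0.0085,-0.0,0,0,0],[0,-0.0149,-0.0146,-0.0001,0,0,0],[0,-0.0091,-0.0187,-0.0,0,0,0],[0,-0.0021,-0.0207,-0.0,0,0,0]]
```

```bash
python3 - <<'E'
from h import *
ims=[]
for n,c in(("scene",(260,160)),("side",(235,125))):
    f,_=shot(n);x,y=c;ims.append(cv2.resize(f["img"][y:y+100,x:x+110],None,fx=3.6,fy=3.6,interpolation=cv2.INTER_CUBIC))
    for q in("bearing","tray","pulley"):
        for d in env.pinpoint(f,q)[:2]: print(n,q,np.round(d["location"],1),round(d["conf"],2),"z.014",at_z(f,d["location"],.014)[:2].round(3),"z.057",at_z(f,d["location"],.057)[:2].round(3))
cv2.imwrite("pics/d.png",np.hstack(ims))
E
```

```text
scene bearing [326.4 226.7] 0.2 z.014 [0.46  0.096] z.057 [0.487 0.102]
scene tray [323.3 230.1] 0.79 z.014 [0.481 0.092] z.057 [0.507 0.099]
scene tray [276.  210.8] 0.61 z.014 [ 0.499 -0.111] z.057 [ 0.525 -0.098]
scene pulley [329.1 227.3] 0.6 z.014 [0.457 0.106] z.057 [0.484 0.112]
side tray [297.6 188.6] 0.83 z.014 [0.488 0.089] z.057 [0.518 0.061]
side tray [209.2 235.8] 0.62 z.014 [ 0.485 -0.295] z.057 [ 0.515 -0.308]
```

View pics/d.png

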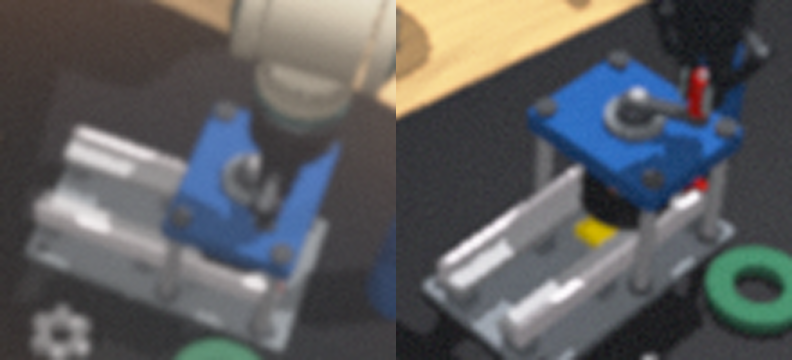

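Neither view shows the bearing (tray at side pixel ~(297,189), partly hidden). I'll keep winding in small steps and watch the tangential force.

>>> {"name": "servo_tool", "arguments": {
  "motion": [
    [0,-0.0205,0.0045,0,0,0,0],
    [0,-0.0208,-0.0015,0,0,0,0]
  ]
}}

```text
t: 19.1
position: [0.5418, 0.0894, 0.2189]
tool_rot: [0.655, 0.756, 0.003, 0.002]
contact_force: [7.5, 3.1, 4.8]
gripper_width: 0.0207
gripper_force: 60.7
```

```bash
python3 -c "
from h import *
ft();circ(4,20)"
```

```text
Ftan(resist) 3.8 Frad 7.2
ang -5.4 rad 0.0607 z 0.2189 F [7.5 3.1 4.8] w 0.020659195036289265 t 19.1
[[0,-0.0189,-0.009,0.0008,0,0,0],[0,-0.0151,-0.0144,-0.0001,0,0,0],[0,-0.0093,-0.0186,-0.0002,0,0,0],[0,-0.0024,-0.0207,-0.0002,0,0,0]]
```

>>> {"name": "servo_tool", "arguments": {
  "motion": [
    [0,-0.0189,-0.0085,0,0,0,0],
    [0,-0.0151,-0.0144,0,0,0,0]
  ]
}}

```text
t: 19.3
position: [0.5227, 0.0504, 0.2188]
tool_rot: [0.656, 0.755, 0.001, 0.002]
contact_force: [-0.4, 3.2, 7.7]
gripper_width: 0.0207
gripper_force: 61.3
```

>>> {"name": "servo_tool", "arguments": {
  "motion": [
    [0,-0.0093,-0.0186,0,0,0,0]
  ]
}}

```text
t: 19.4
position: [0.5049, 0.0391, 0.2188]
tool_rot: [0.656, 0.755, 0.001, 0.001]
contact_force: [0.1, 10.3, 9.3]
gripper_width: 0.0203
gripper_force: 61.2
```

```bash
python3 -c "
from h import *
ft();circ(4,20)"
```

```text
Ftan(resist) 4.1 Frad -9.5
ang -67.2 rad 0.0608 z 0.2188 F [ 0.1 10.3  9.3] w 0.02027138232497755 t 19.4
[[0,-0.001,-0.021,0.0007,0,0,0],[0,0.0055,-0.0201,-0.0,0,0,0],[0,0.012,-0.017,-0.0001,0,0,0],[0,0.0171,-0.0119,-0.0,0,0,0]]
```

>>> {"name": "servo_tool", "arguments": {
  "motion": [
    [0,0,-0.021,0,0,0,0],
    [0,0.0055,-0.0201,0,0,0,0]
  ]
}}

```text
t: 19.6
position: [0.4627, 0.0382, 0.2188]
tool_rot: [0.657, 0.754, 0.0, 0.002]
contact_force: [3.0, 3.9, 8.0]
gripper_width: 0.0205
gripper_force: 61.3
```

>>> {"name": "servo_tool", "arguments": {
  "motion": [
    [0,0.012,-0.017,0,0,0,0]
  ]
}}

```text
t: 19.7
position: [0.444, 0.0484, 0.2188]
tool_rot: [0.656, 0.754, 0.001, 0.001]
contact_force: [7.3, 7.1, 5.8]
gripper_width: 0.0207
gripper_force: 61.2
```

```bash
python3 -c "
from h import *
ft();circ(4,20)"
```

```text
Ftan(resist) 1.3 Frad -10.1
ang -128.7 rad 0.0598 z 0.2188 F [7.3 7.1 5.8] w 0.02067054048222463 t 19.7
[[0,0.0173,-0.0116,0.0008,0,0,0],[0,0.0202,-0.0048,-0.0,0,0,0],[0,0.0207,0.0024,-0.0001,0,0,0],[0,0.0187,0.0093,0.0,0,0,0]]
```

```bash
python3 - <<'E'
from h import *
f,st=shot("side");print(st["contact_force"])
cv2.imwrite("pics/e.png",cv2.resize(f["img"][160:215,270:330],None,fx=10,fy=10,interpolation=cv2.INTER_CUBIC))
for q in("bearing","tray"): print(q,[(np.round(d["box"]),round(d["conf"],2)) for d in env.boxes_of(f,q)[:3]])
ft()
E
```

```text
[7.31909151 7.07199906 5.82776457]
bearing [(array([288., 174., 300., 187.]), 0.38), (array([320., 195., 347., 216.]), 0.22)]
tray [(array([239., 142., 332., 233.]), 0.86), (array([189., 220., 235., 261.]), 0.52)]
Ftan(resist) -1.0 Frad 2.5
```

View pics/e.png

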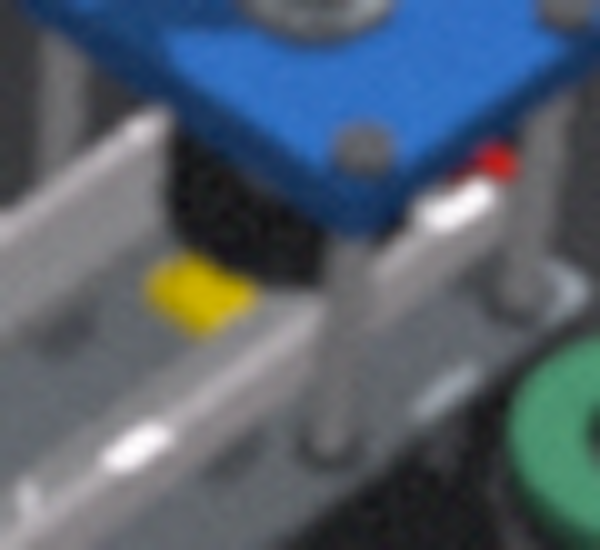

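The tray is hidden by the pulley and rail (yellow corner at (200,295) of the crop). The spindle goes down with the ram, so its top height gives the ram position. I'll measure it now and in the earlier wrist picture.

```bash
python3 - <<'E'
from h import *
w,st=shot("wrist")
st0=dict(position=[0.53566926,0.10811888,0.29219054],tool_rot=tq(98.1165).as_quat())
T=np.linalg.inv(cam(w,st0))
for z in np.arange(.185,.228,.005):
    c=w["mtx"]@(T[:3,:3]@np.array([.4814,.0951,z])+T[:3,3]);print(round(z,3),(c[:2]/c[2]).round(1))
for n in("scene","side"):
    f,_=shot(n);P=cloud(f);m=(f["z_map"]>0)&(np.hypot(P[...,0]-A[0],P[...,1]-A[1])<.014)&(P[...,2]>.15)
    print(n,np.sort(P[m][:,2])[-25:].round(3))
im=cv2.imread("pics/w3.png")[190:245,135:205];g=im.max(2)
np.set_printoptions(linewidth=250);print("cols 150..190 step2 rows 196..240 step2");print(cv2.imread("pics/w3.png")[196:242:2,150:192:2].max(2))
E
```

```text
0.185 [175.6 202.1]
0.19 [174.2 204.5]
0.195 [172.7 207. ]
0.2 [171.1 209.7]
0.205 [169.4 212.4]
0.21 [167.7 215.2]
0.215 [165.9 218.2]
0.22 [164.1 221.3]
0.225 [162.1 224.6]
scene [0.507 0.507 0.507 0.508 0.508 0.509 0.509 0.509 0.51  0.51  0.51  0.51
 0.51  0.511 0.512 0.512 0.512 0.513 0.513 0.513 0.513 0.513 0.514 0.517
 0.518]
side [0.511 0.511 0.512 0.512 0.513 0.513 0.513 0.513 0.513 0.513 0.514 0.514
 0.515 0.515 0.516 0.517 0.517 0.517 0.518 0.518 0.519 0.519 0.521 0.522
 0.523]
cols 150..190 step2 rows 196..240 step2
[[190 160 121 121 120 119 120 121 121 113 142 171 177 158 137 131 132 146 151 136 135]
 [189 164 123 121 121 120 120 118 115 205 182 163 168 173 186 166  97 149 145 134 135]
 [188 180 123 118 121 118 118 110 186 203 185 191 202 190 119 158 201 107 131 148 144]
 [188 184 124 121 123 123 116 166 184 177 179 161 129 144 167 113 125 114 139 166 137]
 [188 194 121 124 126 124 125 208 185 164 164 176 190 190 100 165 128 142  86  78 149]
 [189 193 136 129 124 117 192 192 197 202 213 174 121 134 194  90 157 152  90  87 140]
 [189 190 173 122 122 187 188 157 143 132 130
[... 734 characters left out ...]
33]
 [198 197 198 227 217 215 212 212 221 218 215 214 221 163 187 188 189 189 183 177 177]
 [198 198 196 205 225 215 211 210 220 218 215 217 193 191 190 180 181 192 183 174 171]
 [199 196 197 195 206 226 215 211 220 220 224 207 198 198 199 161 133 132 133 132 203]
 [199 197 197 197 196 199 202 206 215 210 201 196 197 197 197 199 199 199 200 193 197]
 [198 198 199 199 198 199 198 198 198 196 196 197 197 198 196 195 195 195 197 197 197]
 [198 198 199 199 199 199 199 199 199 196 197 197 197 196 195 195 196 195 196 197 200]
 [198 198 198 199 199 199 199 200 199 198 198 197 197 196 196 195 195 195 197 197 200]
 [197 199 198 198 198 199 199 200 199 198 197 197 196 195 194 195 196 196 197 198 201]]
```

Row 222.5 puts the spindle top near 0.221, so the ram started at about 0.004 and is now at about 0.038. Five more 20° rows end at about 0.042, past the drop range and well short of the collar.

>>> {"name": "servo_tool", "arguments": {
  "motion": [
    [0,0.0178,-0.011,0,0,0,0],
    [0,0.0202,-0.0048,0,0,0,0]
  ]
}}

```text
t: 20.2
position: [0.4231, 0.0842, 0.2188]
tool_rot: [0.657, 0.754, 0.0, 0.001]
contact_force: [7.7, 0.8, 4.2]
gripper_width: 0.0202
gripper_force: 61.0
```

>>> {"name": "servo_tool", "arguments": {
  "motion": [
    [0,0.0207,0.0024,0,0,0,0],
    [0,0.0187,0.0093,0,0,0,0]
  ]
}}

```text
t: 20.4
position: [0.43, 0.1255, 0.2189]
tool_rot: [0.656, 0.755, 0.001, 0.002]
contact_force: [13.7, -9.0, 1.3]
gripper_width: 0.0202
gripper_force: 61.1
```

```bash
python3 -c "
from h import *
ft();circ(2,20)"
```

```text
Ftan(resist) 0.7 Frad -16.4
ang 149.4 rad 0.0598 z 0.2189 F [13.7 -9.   1.3] w 0.02019701908665503 t 20.4
[[0,0.0139,0.0154,0.0009,0,0,0],[0,0.0076,0.0195,0.0001,0,0,0]]
```

Both readings are now at the free-running value (0.6–0.7 N). One more row for margin, then release and retreat.

>>> {"name": "servo_tool", "arguments": {
  "motion": [
    [0,0.013,0.016,0,0,0,0],
    [0,0,0,0,0,0,0]
  ]
}}

```text
t: 20.6
position: [0.4447, 0.1417, 0.2188]
tool_rot: [0.655, 0.755, 0.001, 0.001]
contact_force: [-0.4, 1.6, 7.1]
gripper_width: 0.02
gripper_force: 61.3
```

>>> {"name": "servo_tool", "arguments": {
  "motion": [
    [0.05,0,0,0,0,0,0],
    [0.05,0,0,0,0,0,0],
    [0.05,0,0,0,0,0,0],
    [0.05,0,0,0,0,0,0],
    [0.05,0,0,-0.02,0,0,0],
    [0.05,0,0,-0.03,0,0,0],
    [0.05,0,0,-0.03,0,0,0],
    [0.05,0,0,0,0,0,0],
    [0.05,0,0,0,0,0,0]
  ]
}}

```text
t: 21.5
position: [0.4439, 0.1399, 0.2976]
tool_rot: [0.656, 0.755, 0.0, 0.0]
contact_force: [-0.6, -1.1, -0.9]
gripper_width: 0.0502
gripper_force: 0.0
```

```bash
python3 - <<'E'
from h import *
f,st=shot("wrist");P=cloud(f,st);print(st["t"],st["position"],st["contact_force"])
m=(f["z_map"]>0)&(np.hypot(P[...,0]-A[0],P[...,1]-A[1])<.007)&(P[...,2]>.15)&(P[...,2]<.24)
print("spindle",m.sum(),np.percentile(P[m][:,2],[50,90,98]).round(4))
g,_=shot("side")
for q in("bearing","pulley"):
  print(q,[(np.round(d["location"]),round(d["conf"],2),at_z(g,d["location"],.052)[:2].round(3)) for d in env.pinpoint(g,q)[:3]])
plan([.40,-.20,.30],98,10,.05)
E
```

```text
21.5 [0.44388825 0.13991009 0.29756627] [-0.55258071 -1.10293374 -0.9091577 ]
spindle 207 [0.1864 0.1873 0.1877]
bearing [(array([207., 239.]), 0.57, array([ 0.517, -0.32 ])), (array([174., 226.]), 0.3, array([ 0.408, -0.381]))]
pulley [(array([299., 181.]), 0.5, array([0.488, 0.094]))]
[[0.05,-0.0331,-0.009,-0.0004,-0.01,0.0,0.0],[0.05,-0.033,-0.0091,-0.0003,-0.01,0.0,0.0],[0.05,-0.0331,-0.009,-0.0004,-0.01,0.0,0.0],[0.05,-0.033,-0.009,-0.0004,-0.01,0.0,0.0],[0.05,-0.0331,-0.0091,-0.0003,-0.01,0.0,0.0],[0.05,-0.033,-0.009,-0.0004,-0.01,0.0,0.0],[0.05,-0.0331,-0.0091,-0.0004,-0.01,0.0,0.0],[0.05,-0.033,-0.009,-0.0003,-0.01,0.0,0.0],[0.05,-0.0331,-0.009,-0.0004,-0.01,0.0,0.0],[0.05,-0.033,-0.0091,-0.0004,-0.01,0.0,0.0]]
ends [ 0.4 -0.2  0.3] 98.0
```

Released. The spindle reading agrees with ram ≈ 0.042. To confirm the drop, I'll look along the channel under the pulley with the wrist camera tilted from the infeed side.

```bash
python3 - <<'E'
from h import *
f,st=shot("wrist");Tt=f["T_tool_cam"];print(Tt.round(3).tolist(),f["mtx"].round(1).tolist())
d=np.array([-.139,.990])
for tilt in(40,48):
  for s,z in((-.26,.2),(-.30,.2),(-.26,.24),(-.3,.24)):
    r=tq(98)*R.from_euler('y',tilt,degrees=True);p=np.r_[A+s*d,z]
    T=np.eye(4);T[:3,:3]=r.as_matrix();T[:3,3]=p;C=T@Tt;Ci=np.linalg.inv(C)
    o=[]
    for q in([*(A-.02*d),.024],[*(A-.048*d),.052]):
        c=Ci[:3,:3]@np.array(q)+Ci[:3,3];c=f["mtx"]@c;o.append((c[:2]/c[2]).round(0).tolist())
    v=np.r_[A-.02*d,.024]-C[:3,3];print(tilt,s,z,"cam",C[:3,3].round(3),"bearing px",o,"depr",np.degrees(np.arcsin(-v[2]/np.linalg.norm(v))).round(0),"tipz",(p+r.apply([0,0,.02]))[2].round(3))
p,r=plan(np.r_[A-.30*d,.30],98,10,.05)
E
```

```text
[[-0.001, -0.948, -0.319, 0.082], [1.0, -0.0, -0.001, -0.0], [0.001, -0.319, 0.948, -0.122], [0.0, 0.0, 0.0, 1.0]] [[328.4, 0.0, 249.0], [0.0, 328.4, 189.8], [0.0, 0.0, 1.0]]
40 -0.26 0.2 cam [ 0.519 -0.178  0.346] bearing px [[250.0, 89.0], [250.0, 93.0]] depr 52.0 tipz 0.185
40 -0.3 0.2 cam [ 0.525 -0.218  0.346] bearing px [[250.0, 62.0], [250.0, 64.0]] depr 47.0 tipz 0.185
40 -0.26 0.24 cam [ 0.519 -0.178  0.386] bearing px [[250.0, 109.0], [250.0, 114.0]] depr 55.0 tipz 0.225
40 -0.3 0.24 cam [ 0.525 -0.218  0.386] bearing px [[250.0, 84.0], [250.0, 87.0]] depr 51.0 tipz 0.225
48 -0.26 0.2 cam [ 0.522 -0.198  0.342] bearing px [[250.0, 123.0], [250.0, 125.0]] depr 49.0 tipz 0.187
48 -0.3 0.2 cam [ 0.528 -0.238  0.342] bearing px [[250.0, 99.0], [250.0, 99.0]] depr 45.0 tipz 0.187
48 -0.26 0.24 cam [ 0.522 -0.198  0.382] bearing px [[250.0, 142.0], [250.0, 146.0]] depr 52.0 tipz 0.227
48 -0.3 0.24 cam [ 0.528 -0.238  0.382] bearing px [[250.0, 120.0], [250.0, 122.0]] depr 49.0 tipz 0.227
[[0.05,-0.035,0.0031,-0.0004,-0.01,0.0,0.0],[0.05,-0.0349,0.0031,-0.0003,-0.01,0.0,0.0],[0.05,-0.035,0.0031,-0.0004,-0.01,0.0,0.0],[0.05,-0.0349,0.0032,-0.0004,-0.01,0.0,0.0],[0.05,-0.035,0.0031,-0.0003,-0.01,0.0,0.0],[0.05,-0.0349,0.0031,-0.0004,-0.01,0.0,0.0],[0.05,-0.035,0.0031,-0.0004,-0.01,0.0,0.0],[0.05,-0.035,0.0031,-0.0003,-0.01,0.0,0.0],[0.05,-0.0349,0.0031,-0.0004,-0.01,0.0,0.0],[0.05,-0.035,0.0032,-0.0004,-0.01,0.0,0.0]]
ends [ 0.5231 -0.2019  0.3   ] 98.01
```

>>> {"name": "servo_tool", "arguments": {
  "motion": [
    [0.05,-0.038,0.0031,0,0,0,0],
    [0.05,-0.038,0.0031,0,0,0,0],
    [0.05,-0.038,0.0031,0,0,0,0],
    [0.05,-0.038,0.0031,0,0,0,0],
    [0.05,-0.038,0.0031,0.008,0,0,0],
    [0.05,-0.038,0.0031,0.008,0,0,0],
    [0.05,-0.038,0.0031,0.008,0,0,0],
    [0.05,-0.038,0.0031,0.008,0,0,0],
    [0.05,-0.038,0.0031,0.008,0,0,0],
    [0.05,-0.038,0.0031,0.008,0,0,0]
  ]
}}

```text
t: 22.75
position: [0.5274, -0.2335, 0.2484]
tool_rot: [0.656, 0.755, -0.0, -0.001]
contact_force: [-0.3, -0.2, 0.0]
gripper_width: 0.0499
gripper_force: 0.0
```

>>> {"name": "servo_tool", "arguments": {
  "motion": [
    [0.05,0,0,0,0,7.2,0],
    [0.05,0,0,0,0,7.2,0],
    [0.05,0,0,0,0,7.2,0],
    [0.05,0,0,0,0,7.2,0],
    [0.05,0,0,0,0,7.2,0],
    [0.05,0,0,0,0,7.2,0],
    [0.05,0,0,0,0,7.2,0],
    [0.05,0,0,0,0,0,0]
  ]
}}

```text
t: 23.55
position: [0.5267, -0.2331, 0.2451]
tool_rot: [0.594, 0.68, 0.28, -0.325]
contact_force: [-0.5, -0.0, -0.8]
gripper_width: 0.05
gripper_force: 0.0
```

Tilt achieved. Now down about 0.13 m.

>>> {"name": "servo_tool", "arguments": {
  "motion": [
    [0.05,-0.0199,0,0.0167,0,0,0],
    [0.05,-0.0199,0,0.0167,0,0,0],
    [0.05,-0.0199,0,0.0167,0,0,0],
    [0.05,-0.0199,0,0.0167,0,0,0],
    [0.05,-0.0199,0,0.0167,0,0,0],
    [0.05,0,0,0,0,0,0]
  ]
}}

```text
t: 24.15
position: [0.5263, -0.2298, 0.1163]
tool_rot: [0.594, 0.682, 0.278, -0.323]
contact_force: [-1.2, 0.3, -0.8]
gripper_width: 0.0503
gripper_force: 0.0
```

```bash
python3 - <<'E'
from h import *
f,st=shot("wrist");P=cloud(f,st);print(st["t"],st["position"])
C=np.linalg.inv(cam(f,st));d=np.array([-.139,.990])
c=f["mtx"]@(C[:3,:3]@np.r_[A-.02*d,.024]+C[:3,3]);u,v=(c[:2]/c[2]).astype(int);print(u,v)
y=max(0,min(v-60,264));x=max(0,min(u-80,352))
cv2.imwrite("pics/g.png",cv2.resize(f["img"][y:y+120,x:x+160],None,fx=5,fy=5,interpolation=cv2.INTER_CUBIC))
for q in("bearing","pulley"): print(q,[(d["location"],round(d["conf"],2),at_z(f,d["location"],.014,st).round(3)) for d in env.pinpoint(f,q)[:2]])
for d_ in env.silhouettes(f,"bearing")[:2]:
    k=P[d_["mask"]&(f["z_map"]>0)];print(d_["box"],d_["conf"],k.mean(0).round(3),k.max(0).round(3))
E
```

```text
24.15 [ 0.52626255 -0.22978111  0.11625388]
250 39
bearing [([251.6, 39.6], 0.72, array([0.483, 0.089, 0.014]))]
pulley [([250.6, 6.3], 0.91, array([0.472, 0.162, 0.014]))]
[326.4, 0.1, 413.2, 55.7] 0.52 [0.625 0.139 0.012] [0.677 0.229 0.016]
```

View pics/g.png

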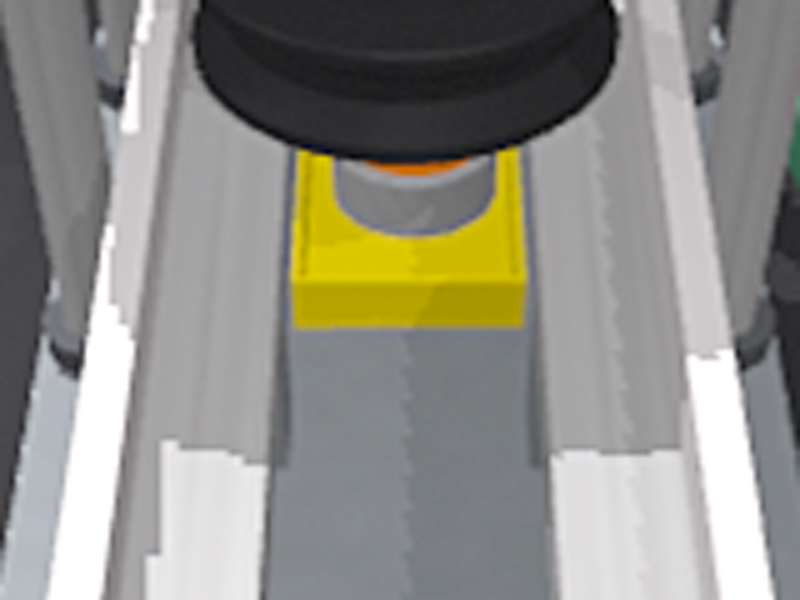

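The bearing (crop pixel (415,200), steel ring and orange seal) lies in the yellow tray, and the pulley sits flat on the rails above it. The robot touches nothing, so I'm handing in.

```bash
python3 -c "
from h import *
print(env.sign_off())"
```

```text
the job is handed in; nothing more can be done
None
```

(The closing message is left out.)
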